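Roll a mortar core up the loading ramp into its seat

ROBOT

A 6-joint arm with a two-finger parallel gripper is mounted at the origin on a cart in front of the work surface, level with it; the furniture and walls round the work are solid. World frame = base frame: x ahead of the robot, y to its left, z up, the work surface at z = 0. Lengths are in m, angles in rad, forces in N, time in s.
With the tool pointing down it reaches from about 0.375 to 0.9 m from the base axis. Payload 3.1 kg.
Tool frame: the origin (TCP) lies on the centre line of the jaws, within the pads' length; the fingertips stand robot.nose_length ahead of it and the grasp point (between the pads) lies 6 mm ahead of it (robot.nose_length is the distance from the TCP to the fingertips, in m); z points along the fingers, y is the line along which they close (so a half turn about z gives the same grasp; the last joint's range is limited). The gripper opens to 87 mm and grips with 3 to 60 N. Pads are 19 mm wide; open, the fingers measure 117 mm over their backs; the gripper's body (75 mm by 190 mm) begins 51 mm behind the grasp point.
Start: joints at [-1.387, 0.527, 1.433, -0, 1.181, -0.178], TCP at [0.222, -0.584, 0.248] pointing down, gripper open.
Joint ranges: [-3.08, 3.08], [-0.75, 2.2], [0.22, 2.44], [-1.43, 4.57], [0, 2.65], [-2.85, 2.85]. Speed limits (rad/s): [2.79, 2.79, 3.14, 3.14, 3.14, 3.14].

INTERFACE

Orientations are given as a unit quaternion [x, y, z, w].
In Python, from rig import robot gives the robot as it stands.
- The arm moves only by the shell command python3 -m crank 'ROWS' [FORCE]. ROWS is JSON, one flat list of numbers, 7 for each row, row after row: the shift along the tool's x, y, z in mm, then the turn, a rotation vector about the tool's x, y, z in degrees, then the closure in counts, from 0 (fully open) to 255 (shut). In form: [x, y, z, ax, ay, az, fingers, x, y, z, ax, ay, az, fingers, ...]. A call has exactly 5 rows; each row is the pose to reach, as a shift and turn from the pose commanded when the call began, along the tool's axes at that moment; what a row does not reach only later rows make up. A row lasts 1/12 s, in which the tool goes at most 41.7 mm and 7.16 degrees, less where a joint would pass 70% of its speed; a pose out of reach is approached as far as the arm can. A call with a gripper value outside its range is refused whole. The fingers move at their own pace and stop on an object; FORCE is the grip in N (left out, the last holds). Time passes only in rows, so rows that repeat a pose let the fingers close, or fill a call up. It gives the time, the measured TCP pose, the force, the opening and the grip force at its end, in the units of the state.
- robot.get_obs(): the state, without advancing time (a new reading comes with each control period).
- robot.camera(name): name is "scene" or "top"; returns a dict with "pixels" (384x512x3 uint8, red, green, blue), "intrinsics" (3x3 intrinsics, pixels), "k1" (the pictures are not rectified: a ray, as slopes to the right and down, at radius r is drawn at 1 + k1 r^2 times it, then the intrinsics apply), "extrinsics" (4x4, takes a point from camera to world coordinates). Camera axes: x right, y down, z forward; pixel columns grow to the right and rows downward; lengths in m; the calibration is good to about 2 mm. A picture is of the moment at which its call begins. There is no depth.
- robot.hand_in(): hands the job in; it is judged then, once.
The state is a dict: "time": time; "q": joint angles; "joint_velocities": joint speeds; "joint_torque": joint torques, N m; "position": TCP position; "tool_rot": TCP orientation; "ft_force": force on the tool from outside, world axes, zero at the start; "moment": the same for the moment, N m; "grip_width": finger opening in m; "grip_force": force on a finger pad.
Only numpy, scipy, OpenCV 4.12 (cv2) and the standard library are available. Lean on these libraries where they do the work, as an engineer would, in place of code of your own. Each camera call takes 0.05 s, during which the arm holds its last target. There are 200 camera calls.

TASK

With closed or partly open fingers used only as a pusher, roll the mortar core slowly up the loading ramp, over the crest and into the seat against the end stop. Stay behind it all the way, so that it is never left alone on the slope, never rolls back off the foot of the ramp and never runs fast. Do not pick it up or lift it, leave the weight, the bottle and the cup beside the ramp standing where they are, and draw the hand back clear when the core sits still in the seat.

Things in the scene. Friction and masses are not known exactly. Their poses are not given: they have to be found in the camera images.
- core: Grey mortar test core, a solid cylinder of 64 mm diameter and 110 mm length, about 0.6 kg, lying across the ramp. Origin at its centre; its x axis is the axis of the cylinder (y and z turn as it rolls). It starts at rest in the shallow valley at the foot of the ramp and rolls freely; its sealed surface is smooth (friction about 0.4).
- ramp: Fixed bare-metal loading ramp, 338 x 134 mm. Origin on the worktop (z = 0) under the middle of the core's path; x points uphill (level, towards the end stop), z up. Running surface, 122 mm wide between guide rails 11 mm high, through (x, z) in mm: tail end (-170, 12), valley (-100, 8), crest (75, 33), foot of stop (132, 28). The core's centre starts at about x = -101, z = 40.
- slope (a point): The valley at the foot of the slope, in the middle of its width, on the running surface. Its x axis points up along the slope (8 degrees, 177 mm to the crest), its z axis square out of it. A core let go on the slope rolls back down, from high up also off over the tail.
- seat (a point): Where the core's centre is when seated: ramp x = 100, z = 62.5 mm, touching the upright stop plate (face at x = 132 mm, 10 mm thick, top 74 mm above the worktop). From the crest the surface falls at 5 degrees towards the stop, so past the crest the core runs the last 25 mm by itself and stays.
- brass_weight: Bystander: knobbed brass-coloured weight, 36 mm diameter, 50 mm high, beside the ramp, to its right looking uphill. Origin at the centre of its underside.
- bottle: Bystander: white sample bottle with a white cap, 50 mm diameter, 81 mm high, beside the ramp, to its left looking uphill, nearer the end stop. Origin at the centre of its underside.
- cup: Bystander: small steel cup, 54 mm diameter, 42 mm high, beside the ramp, to its left looking uphill, nearer its foot. Origin at the centre of its underside.
Mind the look-alikes: they are no part of the job. Leave any orange look-alike of the core alone.

How it is judged:
By the outcome, as a careful person would: the job done as asked, in the order asked, and still so for the second after the job is handed in, with the robot touching nothing.
It also fails if it takes over 53 s, if anything falls off the work surface, if the arm or the gripper's body presses on something with over 40 N, if the wrist force passes 120 N, or if a joint passes its speed limit or range.

## Working session

There is one attempt and no reset: what is moved stays moved. The work goes in short steps, Python scripts to look and compute and a shell command to move; the robot and the scene stay as the last step left them, time stands still between calls to the robot, and variables do not carry over. Pictures are saved under pics/ and viewed, at most 10 in all, crops included, and the job is handed in when it is done.

```bash
mkdir -p pics; ls; cat > h.py <<'E'
import numpy as np,cv2
from rig import robot
def snap(n,f):
    c=robot.camera(n); cv2.imwrite('pics/'+f,c['pixels'][:,:,::-1]); np.savez('pics/'+n,**{k:c[k] for k in c}); return c
def ray(c,u,v):
    K=np.array(c['intrinsics']);T=np.array(c['extrinsics']);k=float(c['k1'])
    d=np.array([(u-K[0,2])/K[0,0],(v-K[1,2])/K[1,1]]);p=d.copy()
    for _ in range(30): p=d/(1+k*(p@p))
    return T[:3,3],T[:3,:3]@np.r_[p,1]
def onz(c,u,v,z):
    o,d=ray(c,u,v); return o+d*(z-o[2])/d[2]
def proj(c,P):
    K=np.array(c['intrinsics']);T=np.array(c['extrinsics']);k=float(c['k1'])
    q=T[:3,:3].T@(np.array(P)-T[:3,3]);p=q[:2]/q[2];p=p*(1+k*(p@p))
    return p*[K[0,0],K[1,1]]+K[:2,2]
E
python3 - <<'E'
from h import *
a=snap('top','t1.png');b=snap('scene','s1.png')
print(robot.nose_length,robot.get_obs());print(a['extrinsics'],b['extrinsics'])
E
```

```text
pics
0.025 {'time': 0.1, 'q': array([-1.38649548e+00,  5.28392623e-01,  1.43374414e+00, -3.18961014e-05,
        1.18138509e+00, -1.78470885e-01]), 'joint_velocities': array([-5.77550290e-04, -9.22098614e-04, -2.89978904e-03,  2.80014576e-04,
       -3.93317038e-05, -6.85704099e-04]), 'joint_torque': array([-6.19551811e-04, -4.40985632e+01, -1.77151304e+01,  6.33576256e-02,
        5.34293067e-02, -4.21816480e-05]), 'position': array([ 0.22171802, -0.58371628,  0.24666705]), 'tool_rot': array([ 9.83593084e-01,  1.80398764e-01, -1.75599361e-05, -9.64550639e-04]), 'ft_force': array([-0.43526252,  0.46558604, -0.2978603 ]), 'moment': array([0.02958997, 0.01247523, 0.0068364 ]), 'grip_force': 0.0, 'grip_width': 0.08707758672217461}
[[ 0.00701894 -0.99241251  0.12275241  0.36827267]
 [-0.99989561 -0.00541488  0.01339617 -0.30656655]
 [-0.01262984 -0.12283362 -0.99234691  0.93809307]
 [ 0.          0.          0.          1.        ]] [[ 0.76858377 -0.41756291  0.48468568  0.06966411]
 [-0.6394786  -0.47940925  0.60102736 -0.79329761]
 [-0.01860394 -0.771886   -0.63548871  0.60205259]
 [ 0.          0.          0.          1.        ]]
```

View pics/t1.png

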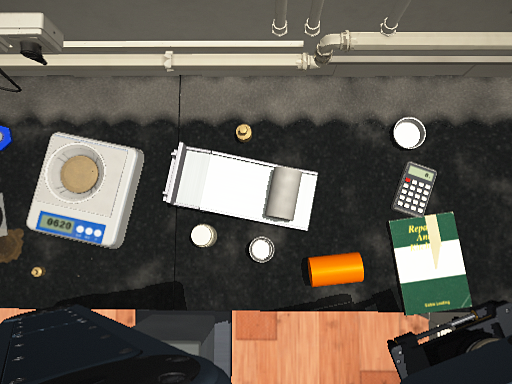

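View pics/s1.png

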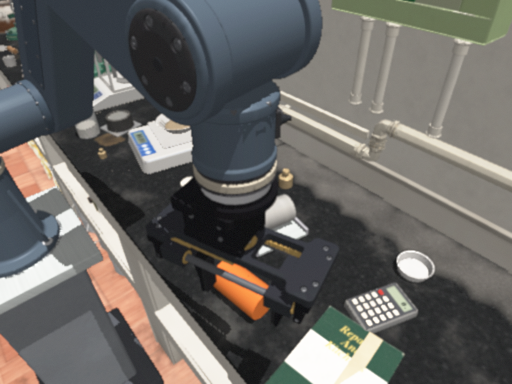

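The top view shows the ramp running from its tail (about 313,200) to the stop (about 173,175). The core is at (284,193), the brass weight at (244,131), the bottle at (203,236) and the cup at (261,249). The orange decoy is at (335,269). In the scene view the arm hides most of the ramp.

```bash
python3 - <<'E'
import cv2
i=cv2.imread('pics/t1.png')[120:270,150:340]
cv2.imwrite('pics/c1.png',cv2.resize(i,None,fx=4,fy=4,interpolation=cv2.INTER_CUBIC))
E
```

```text
(no output)
```

View pics/c1.png

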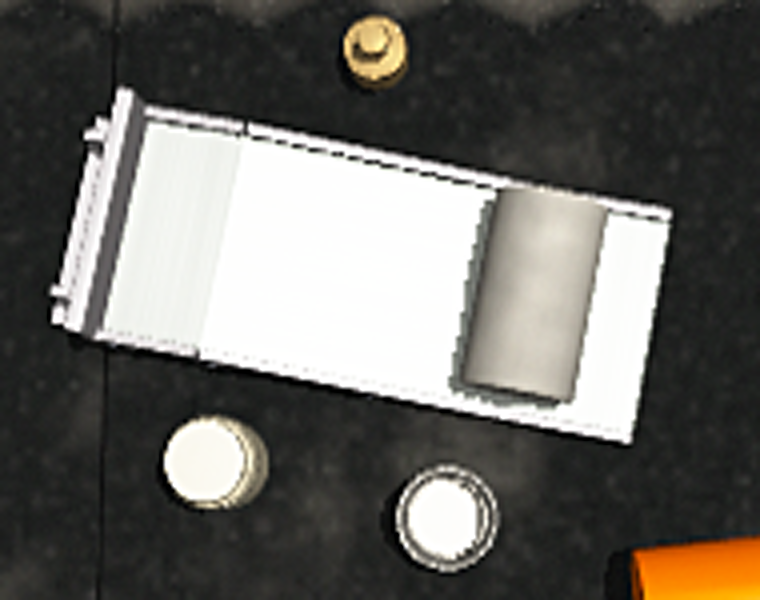

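The crop gives these crop pixels: tail rail corners (671,212) and (632,441), crest rail seams (246,130) and (200,352), and core outline (500,190), (607,208), (575,403), (465,387).

```bash
cat >> h.py <<'E'
def cr(x,y): return 150+(x+.5)/4-.5,120+(y+.5)/4-.5
E
python3 - <<'E'
from h import *
c=np.load('pics/top.npz')
P=lambda x,y,z:onz(c,*cr(x,y),z)
a,b=P(671,212,.023),P(632,441,.023); e,f=P(246,130,.044),P(200,352,.044)
t=(a+b)/2;s=(e+f)/2;d=(s-t)[:2]
print(a,b,e,f,'len',np.linalg.norm(d),'exp .245','w',np.linalg.norm(a-b),np.linalg.norm(e-f))
u=d/np.linalg.norm(d);print('dir',u,np.degrees(np.arctan2(u[1],u[0])))
O=((t[:2]+.17*u)+(s[:2]-.075*u))/2;print('origin',O)
n=np.array([-u[1],u[0]])
core=np.mean([P(x,y,.04) for x,y in [(500,190),(607,208),(575,403),(465,387)]],0)[:2]
for nm,q in dict(core=core,brass=P(375,45,.05)[:2],bottle=P(205,462,.081)[:2],cup=P(446,517,.042)[:2],orange=P(634,560,.03)[:2]).items(): print(nm,q,'ramp',(q-O)@u,(q-O)@n)
print(robot.get_obs()['position'])
E
```

```text
[ 0.52903981 -0.42448607  0.023     ] [ 0.3999661 -0.4015374  0.023    ] [ 0.57054763 -0.18583801  0.044     ] [ 0.44630028 -0.16326207  0.044     ] len 0.24247274922733283 exp .245 w 0.1310979129618112 0.12628172896174422
dir [0.18113787 0.98345771] 79.56395521571724
origin [ 0.49506751 -0.24706664]
core [ 0.47857205 -0.3479387 ] ramp -0.10219135415459096 -0.002049171802573091
brass [ 0.61775312 -0.25751871] ramp 0.011943848771484933 -0.12254938130148937
bottle [ 0.3855811  -0.17323547] ramp 0.05277770271016578 0.1210488750479429
cup [ 0.35762424 -0.29867122] ramp -0.07564710240074103 0.12582209424716126
orange [ 0.33491987 -0.40143758] ramp -0.18082609009882009 0.129536005226296
[ 0.22171802 -0.58371628  0.24666705]
```

```bash
cat >> h.py <<'E'
from scipy.spatial.transform import Rotation as R
O=np.array([.495,-.247]);A=np.radians(79.6);U=np.array([np.cos(A),np.sin(A)]);N=np.array([-U[1],U[0]])
def go(x,y,z):
    s=robot.get_obs();r=R.from_quat(s['tool_rot']);p=s['position']
    t=np.r_[O+x*U+y*N,z]
    G=R.from_matrix(np.c_[np.r_[U,0],np.r_[-N,0],[0,0,-1]])
    q=p[:2]-O
    print('t',round(s['time'],2),'ramp xyz mm',np.round([1e3*(q@U),1e3*(q@N),1e3*p[2]],1),'need mm',np.round(r.inv().apply(t-p)*1e3,1),'deg',np.round(np.degrees((r.inv()*G).as_rotvec()),1),'F',np.round(s['ft_force'],1),'w',round(s['grip_width'],4))
E
python3 -m crank '[20,-4,7,0,0,-5,60, 50,-10,17,0,0,-12,138, 85,-18,30,0,0,-19,138, 120,-26,42,0,0,-26,138, 155,-33,54,0,0,-33,138]' 10
python3 -c "
from h import *
go(-.185,0,.15)"
```

```text
time: 0.52
position: [0.3557, -0.4971, 0.1926]
tool_rot: [0.891, 0.455, 0.0, -0.001]
ft_force: [0.3, -0.4, 0.5]
grip_width: 0.0614
grip_force: 0.0
t 0.52 ramp xyz mm [-271.2   91.8  192.6] need mm [117.3  45.8  42.6] deg [ -0.   -0.  -25.5] F [ 0.3 -0.4  0.5] w 0.0614
```

```bash

python3 -m crank '[25,9,9,0,0,-6,138, 55,21,20,0,0,-12,138, 83,32,31,0,0,-18,138, 105,40,39,0,0,-23,138, 115,45,42,0,0,-25.5,138]'
python3 -m crank '[0,0,10,0,0,0,138, 0,0,30,0,0,0,138, 0,0,50,0,0,0,138, 0,0,65,0,0,0,138, 0,0,70,0,0,0,138]'
python3 - <<'E'
from h import *
go(-.185,0,.053)
snap('top','t2.png');snap('scene','s2.png')
E
```

```text
time: 0.93
position: [0.4609, -0.4288, 0.1495]
tool_rot: [0.768, 0.64, 0.001, -0.002]
ft_force: [-0.0, -0.4, 0.4]
grip_width: 0.041
grip_force: 0.0
time: 1.35
position: [0.4572, -0.4313, 0.0785]
tool_rot: [0.771, 0.637, -0.0, -0.003]
ft_force: [-0.4, -0.4, -0.8]
grip_width: 0.04
grip_force: 0.0
t 1.35 ramp xyz mm [-188.1    3.9   78.5] need mm [ 3.1  4.  25.5] deg [-0.2 -0.2 -0.4] F [-0.4 -0.4 -0.8] w 0.04
```

View pics/s2.png

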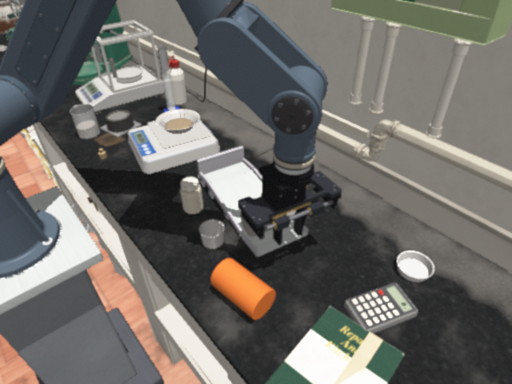

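View pics/t2.png

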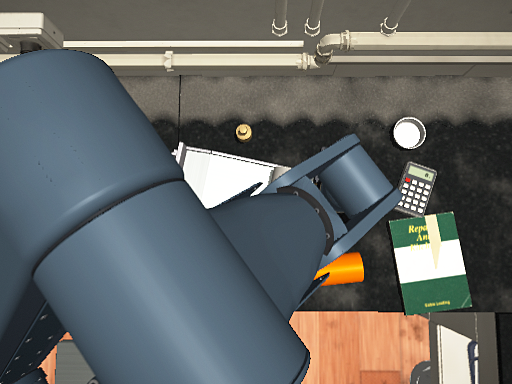

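The fingers are at the ramp's tail, around (290,232) in the scene view. The core is hidden under the hand and nothing has been disturbed. Next I lower the hand and close in slowly.

```bash

python3 -m crank '[1,1,6,0,0,0,138, 2,2,13,0,0,0,138, 3,3,20,0,0,0,138, 4,4,24,0,0,0,138, 6,4,26,0,0,0,138]'
python3 -m crank '[4,0,0,0,0,0,138, 9,0,0,0,0,0,138, 14,0,0,0,0,0,138, 18,0,0,0,0,0,138, 21,0,0,0,0,0,138]'
python3 -m crank '[2,0,0,0,0,0,138, 4,0,0,0,0,0,138, 6,0,0,0,0,0,138, 8,0,0,0,0,0,138, 10,0,0,0,0,0,138]'
python3 -c "
from h import *
go(-.145,0,.053)"
```

```text
time: 1.87
position: [0.4644, -0.4269, 0.0549]
tool_rot: [0.77, 0.638, -0.0, -0.0]
ft_force: [-0.3, 0.2, -0.3]
grip_width: 0.0398
grip_force: 0.0
time: 2.28
position: [0.4684, -0.4056, 0.0558]
tool_rot: [0.77, 0.638, 0.0, -0.0]
ft_force: [0.6, -0.9, 0.6]
grip_width: 0.04
grip_force: 0.0
time: 2.7
position: [0.4701, -0.3966, 0.0556]
tool_rot: [0.77, 0.638, -0.0, 0.0]
ft_force: [-0.2, -0.2, 0.2]
grip_width: 0.04
grip_force: 0.0
t 2.7 ramp xyz mm [-151.6   -2.5   55.6] need mm [ 6.6 -2.6  2.6] deg [ 0.   0.  -0.3] F [-0.2 -0.2  0.2] w 0.04
```

```bash

python3 -m crank '[1.5,-0.5,0.5,0,0,0,138, 3,-1,1,0,0,0,138, 4.5,-1.5,1.5,0,0,0,138, 6,-2,2,0,0,0,138, 7.5,-2,2,0,0,0,138]' |grep force
python3 -m crank '[1.5,0,0,0,0,0,138, 3,0,0,0,0,0,138, 4.5,0,-0.2,0,0,0,138, 6,0,-0.4,0,0,0,138, 7.5,0,-0.6,0,0,0,138]' |grep force
python3 -m crank '[1.5,0,-0.2,0,0,0,138, 3,0,-0.4,0,0,0,138, 4.5,0,-0.6,0,0,0,138, 6,0,-0.8,0,0,0,138, 7.5,0,-1.1,0,0,0,138]'|grep force
python3 -m crank '[1.5,0,-0.2,0,0,0,138, 3,0,-0.4,0,0,0,138, 4.5,0,-0.6,0,0,0,138, 6,0,-0.8,0,0,0,138, 7.5,0,-1.1,0,0,0,138]'|grep force
python3 -m crank '[1.5,0,-0.2,0,0,0,138, 3,0,-0.4,0,0,0,138, 4.5,0,-0.6,0,0,0,138, 6,0,-0.8,0,0,0,138, 7.5,0,-1.1,0,0,0,138]'|grep force
python3 - <<'E'
from h import *
go(-.12,0,.055)
a=snap('top','t3.png');b=snap('scene','s3.png')
cv2.imwrite('pics/s3c.png',np.hstack([cv2.resize(b['pixels'][110:290,170:370,::-1],(400,360)),cv2.resize(a['pixels'][110:290,150:350,::-1],(400,360))]))
E
```

```text
ft_force: [-0.6, 0.5, -0.5]
grip_force: 0.0
ft_force: [-0.9, -2.8, 1.6]
grip_force: 1.4
ft_force: [-0.3, -3.2, 1.7]
grip_force: 1.3
ft_force: [-1.0, -2.6, 0.8]
grip_force: 1.3
ft_force: [-0.7, -2.2, 1.5]
grip_force: 1.3
t 4.78 ramp xyz mm [-114.    -0.7   57.4] need mm [-6.  -0.6  2.4] deg [-0.  -0.  -0.3] F [-0.7 -2.2  1.5] w 0.0402
```

View pics/s3c.png

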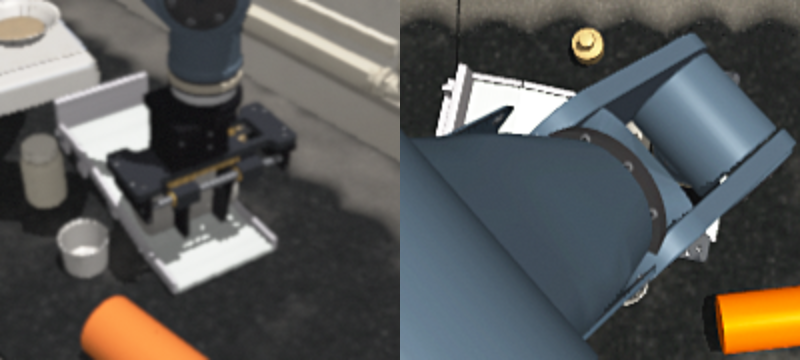

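Contact is steady at about 2.7 N. The hand is behind the core, and the bystanders are undisturbed: cup at crop (85,245), bottle at (42,170), weight at (588,45).

```bash

python3 -m crank '[1.6,0,-0.2,0,0,0,138, 3.2,0,-0.5,0,0,0,138, 4.8,0,-0.7,0,0,0,138, 6.4,0,-0.9,0,0,0,138, 8,0,-1.1,0,0,0,138]'|grep ft_
python3 -m crank '[1.6,0,-0.2,0,0,0,138, 3.2,0,-0.5,0,0,0,138, 4.8,0,-0.7,0,0,0,138, 6.4,0,-0.9,0,0,0,138, 8,0,-1.1,0,0,0,138]'|grep ft_
python3 -m crank '[1.6,0,-0.2,0,0,0,138, 3.2,0,-0.5,0,0,0,138, 4.8,0,-0.7,0,0,0,138, 6.4,0,-0.9,0,0,0,138, 8,0,-1.1,0,0,0,138]'|grep ft_
python3 -m crank '[1.6,0,-0.2,0,0,0,138, 3.2,0,-0.5,0,0,0,138, 4.8,0,-0.7,0,0,0,138, 6.4,0,-0.9,0,0,0,138, 8,0,-1.1,0,0,0,138]'|grep ft_
python3 -m crank '[1.6,0,-0.2,0,0,0,138, 3.2,0,-0.5,0,0,0,138, 4.8,0,-0.7,0,0,0,138, 6.4,0,-0.9,0,0,0,138, 8,0,-1.1,0,0,0,138]'|grep ft_
python3 -m crank '[1.6,0,-0.2,0,0,0,138, 3.2,0,-0.5,0,0,0,138, 4.8,0,-0.7,0,0,0,138, 6.4,0,-0.9,0,0,0,138, 8,0,-1.1,0,0,0,138]'|grep ft_
python3 -m crank '[1.6,0,-0.2,0,0,0,138, 3.2,0,-0.5,0,0,0,138, 4.8,0,-0.7,0,0,0,138, 6.4,0,-0.9,0,0,0,138, 8,0,-1.1,0,0,0,138]'|grep ft_
python3 -c "
from h import *
go(-.058,0,.065);print(robot.get_obs()['moment'])"
```

```text
ft_force: [-1.3, -3.3, 0.5]
ft_force: [-0.4, -2.9, 2.3]
ft_force: [-0.2, -3.0, 1.2]
ft_force: [-0.8, -2.4, 1.5]
ft_force: [-0.3, -2.8, 0.7]
ft_force: [-0.2, -2.2, 1.6]
ft_force: [-1.4, -3.4, 1.1]
t 7.8 ramp xyz mm [-58.   -1.   65.2] need mm [-0.1 -1.   0.2] deg [-0.  -0.  -0.3] F [-1.4 -3.4  1.1] w 0.0402
[-0.50172327  0.02879285  0.04123951]
```

```bash

python3 -m crank '[1.6,0,-0.2,0,0,0,138, 3.2,0,-0.5,0,0,0,138, 4.8,0,-0.7,0,0,0,138, 6.4,0,-0.9,0,0,0,138, 8,0,-1.1,0,0,0,138]'|grep ft_
python3 -m crank '[1.6,0,-0.2,0,0,0,138, 3.2,0,-0.5,0,0,0,138, 4.8,0,-0.7,0,0,0,138, 6.4,0,-0.9,0,0,0,138, 8,0,-1.1,0,0,0,138]'|grep ft_
python3 -m crank '[1.6,0,-0.2,0,0,0,138, 3.2,0,-0.5,0,0,0,138, 4.8,0,-0.7,0,0,0,138, 6.4,0,-0.9,0,0,0,138, 8,0,-1.1,0,0,0,138]'|grep ft_
python3 -m crank '[1.6,0,-0.2,0,0,0,138, 3.2,0,-0.5,0,0,0,138, 4.8,0,-0.7,0,0,0,138, 6.4,0,-0.9,0,0,0,138, 8,0,-1.1,0,0,0,138]'|grep ft_
python3 -m crank '[1.6,0,-0.2,0,0,0,138, 3.2,0,-0.5,0,0,0,138, 4.8,0,-0.7,0,0,0,138, 6.4,0,-0.9,0,0,0,138, 8,0,-1.1,0,0,0,138]'|grep ft_
python3 -m crank '[1.6,0,-0.2,0,0,0,138, 3.2,0,-0.5,0,0,0,138, 4.8,0,-0.7,0,0,0,138, 6.4,0,-0.9,0,0,0,138, 8,0,-1.1,0,0,0,138]'|grep ft_
python3 -m crank '[1.6,0,-0.2,0,0,0,138, 3.2,0,-0.5,0,0,0,138, 4.8,0,-0.7,0,0,0,138, 6.4,0,-0.9,0,0,0,138, 8,0,-1.1,0,0,0,138]'|grep ft_
python3 -m crank '[1.6,0,-0.2,0,0,0,138, 3.2,0,-0.5,0,0,0,138, 4.8,0,-0.7,0,0,0,138, 6.4,0,-0.9,0,0,0,138, 8,0,-1.1,0,0,0,138]'|grep ft_
python3 - <<'E'
from h import *
go(.006,0,.0742)
a=snap('top','t4.png');b=snap('scene','s4.png')
cv2.imwrite('pics/s4c.png',np.hstack([cv2.resize(b['pixels'][110:290,170:370,::-1],(400,360)),cv2.resize(a['pixels'][110:290,150:350,::-1],(400,360))]))
E
```

```text
ft_force: [-0.5, -2.5, 1.8]
ft_force: [0.5, -2.5, 0.6]
ft_force: [0.2, -3.2, 2.4]
ft_force: [-0.6, -2.1, 1.4]
ft_force: [-0.0, -2.5, 1.6]
ft_force: [-0.0, -2.2, 2.1]
ft_force: [-1.1, -2.3, -0.4]
ft_force: [-1.4, -2.6, 0.8]
t 11.13 ramp xyz mm [ 6.  -1.3 74. ] need mm [-0.  -1.3 -0.2] deg [-0.  -0.  -0.3] F [-1.4 -2.6  0.8] w 0.0398
```

View pics/s4c.png

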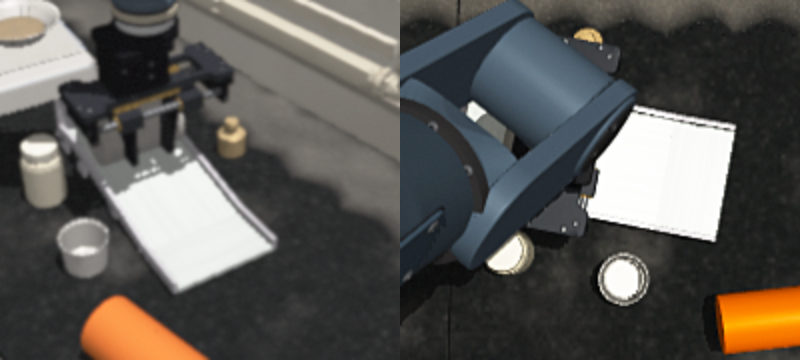

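The core is square in front of the fingers near the crest (left crop around 150,135). The weight, bottle and cup are all standing. I slow down over the crest.

```bash

python3 -m crank '[1.6,0,-0.2,0,0,0,138, 3.2,0,-0.5,0,0,0,138, 4.8,0,-0.7,0,0,0,138, 6.4,0,-0.9,0,0,0,138, 8,0,-1.1,0,0,0,138]'|grep ft_
python3 -m crank '[1.6,0,-0.2,0,0,0,138, 3.2,0,-0.5,0,0,0,138, 4.8,0,-0.7,0,0,0,138, 6.4,0,-0.9,0,0,0,138, 8,0,-1.1,0,0,0,138]'|grep ft_
python3 -m crank '[1,0,-0.1,0,0,0,138, 2,0,-0.3,0,0,0,138, 3,0,-0.4,0,0,0,138, 4,0,-0.6,0,0,0,138, 5,0,-0.7,0,0,0,138]'|grep ft_
python3 -m crank '[1,0,0,0,0,0,138, 2,0,0,0,0,0,138, 3,0,0,0,0,0,138, 4,0,0,0,0,0,138, 5,0,0,0,0,0,138]'|grep ft_
python3 -m crank '[1,0,0,0,0,0,138, 2,0,0,0,0,0,138, 3,0,0,0,0,0,138, 4,0,0,0,0,0,138, 5,0,0,0,0,0,138]'|grep ft_
python3 -c "
from h import *
go(.036,0,.077)"
```

```text
ft_force: [-0.9, -2.7, 2.0]
ft_force: [-0.1, -2.0, 1.4]
ft_force: [-0.9, -3.4, 1.4]
ft_force: [-0.5, -0.5, 1.8]
ft_force: [-0.5, -0.2, -0.5]
t 13.32 ramp xyz mm [37.3 -1.3 76.7] need mm [-1.3 -1.3 -0.3] deg [-0.  -0.  -0.3] F [-0.5 -0.2 -0.5] w 0.0398
```

```bash

python3 -m crank '[1,0,0,0,0,0,138, 2,0,0,0,0,0,138, 3,0,0,0,0,0,138, 4,0,0,0,0,0,138, 5,0,0,0,0,0,138]'|grep ft_
python3 -m crank '[1,0,0,0,0,0,138, 2,0,0,0,0,0,138, 3,0,0,0,0,0,138, 4,0,0,0,0,0,138, 5,0,0,0,0,0,138]'|grep ft_
python3 -m crank '[0,0,0,0,0,0,138, 0,0,0,0,0,0,138, 0,0,0,0,0,0,138, 0,0,0,0,0,0,138, 0,0,0,0,0,0,138]'|grep ft_
python3 - <<'E'
from h import *
go(.047,0,.077)
b=snap('scene','s5.png')
cv2.imwrite('pics/s5c.png',cv2.resize(b['pixels'][110:260,170:340,::-1],(680,600)))
E
```

```text
ft_force: [-0.3, 0.6, -0.2]
ft_force: [0.4, 0.2, -0.3]
ft_force: [0.1, -0.1, -0.5]
t 14.57 ramp xyz mm [46.8 -1.6 76.8] need mm [ 0.2 -1.6 -0.2] deg [ 0.   0.  -0.3] F [ 0.1 -0.1 -0.5] w 0.0396
```

View pics/s5c.png

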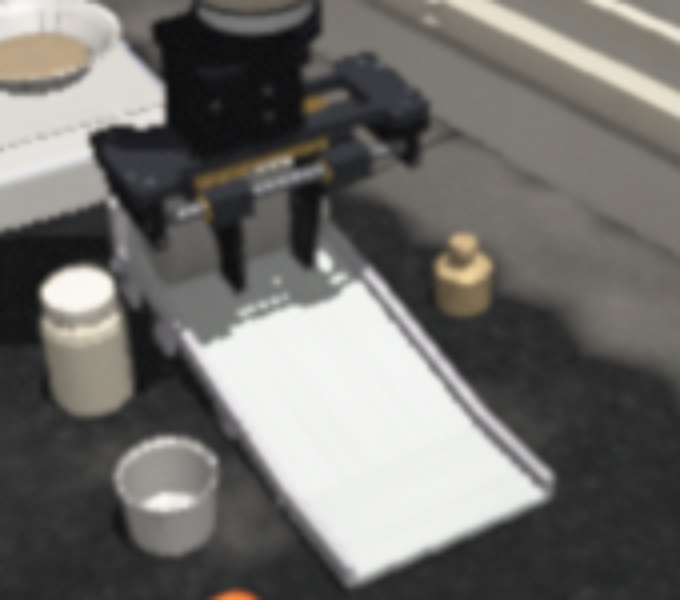

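There's no force at 10 mm past the crest, so the core has run on into the seat (crop around 190,240). All three bystanders stand. I draw the hand back along the ramp, then lift it well clear.

```bash

python3 -m crank '[-4,0,0,0,0,0,138, -14,0,0,0,0,0,138, -30,0,-2,0,0,0,138, -50,0,-8,0,0,0,138, -70,0,-15,0,0,0,138]'|grep ft_
python3 -m crank '[-18,0,-10,0,0,0,138, -40,0,-30,0,0,0,138, -65,0,-50,0,0,0,138, -85,0,-75,0,0,0,138, -105,0,-95,0,0,0,138]'|grep ft_
python3 -m crank '[-25,0,-15,0,0,0,138, -50,0,-30,0,0,0,138, -75,0,-45,0,0,0,138, -90,0,-50,0,0,0,138, -100,0,-50,0,0,0,138]'|grep ft_
python3 -m crank '[0,0,0,0,0,0,138, 0,0,0,0,0,0,138, 0,0,0,0,0,0,138, 0,0,0,0,0,0,138, 0,0,0,0,0,0,138]'|grep ft_
python3 - <<'E'
from h import *
go(-.2,0,.2)
a=snap('top','t6.png');b=snap('scene','s6.png')
cv2.imwrite('pics/s6c.png',np.hstack([cv2.resize(b['pixels'][110:290,170:370,::-1],(400,360)),cv2.resize(a['pixels'][110:290,150:350,::-1],(400,360))]))
for x in (.068,.1,.132): 
  P=np.r_[O+x*U,.0625]; print(x,proj(b,P),proj(a,P))
E
```

```text
ft_force: [0.1, -0.4, -0.2]
ft_force: [0.6, 0.4, -0.3]
ft_force: [-0.0, 0.6, 0.3]
ft_force: [-0.2, 0.8, -0.0]
t 16.28 ramp xyz mm [-226.7   -0.   236.2] need mm [26.7 -0.1 36.3] deg [-0.1 -0.1 -0.2] F [-0.2  0.8 -0. ] w 0.0401
0.068 [232.15489862 170.43810065] [206.7463946  178.85268445]
0.1 [226.52267659 164.23891791] [192.32150725 176.14936774]
0.132 [221.14746189 158.32282421] [177.93656861 173.45360979]
```

View pics/s6c.png

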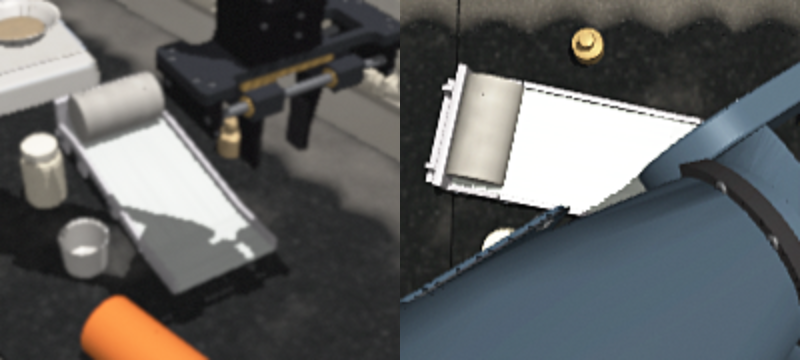

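The core lies in the seat against the stop: top crop (485,130), which matches the predicted seat pixel (192,176). The weight, bottle and cup stand where they were, and the hand is clear.

```bash
python3 -c "
from rig import robot
print(robot.hand_in())"
```

```text
the job is handed in; nothing more can be done
None
```

I rolled the core slowly up the ramp and over the crest, and it now rests in the seat against the end stop. The weight, bottle and cup were not touched, the hand is drawn back clear, and I handed the job in at about 16 s.

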